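# Unlock the stopper rod and draw it from the scope quiver

### The arm

A 6-joint arm with a two-finger parallel gripper is mounted at the origin on the work surface. World frame = base frame: x ahead of the robot, y to its left, z up, the work surface at z = 0. Lengths are in m, angles in rad, forces in N, time in s.
With the tool pointing down it reaches from about 0.375 to 0.975 m from the base axis. Payload 3.8 kg.
Tool frame: the origin (TCP) lies on the centre line of the jaws, within the pads' length; the fingertips stand 14 mm ahead of it and the grasp point (between the pads) lies 5 mm behind it; z points along the fingers, y is the line along which they close (so a half turn about z gives the same grasp; the last joint's range is limited). The gripper opens to 85 mm and grips with 20 to 120 N. Pads are 22 mm wide; open, the fingers measure 114 mm over their backs; the gripper's body (76 mm by 85 mm) begins 54 mm behind the grasp point. The pads swing forward as they close: fully open they stand 13 mm farther back than shut.
Start: joints at [1.296, 0.264, 1.604, -0, 1.274, -0.037], TCP at [0.159, 0.656, 0.245] pointing down, gripper open.
Joint ranges: [-2.63, 2.63], [-0.94, 2.18], [0.31, 2.57], [-1.31, 4.45], [0, 2.66], [-2.55, 2.55]. Speed limits (rad/s): [2.57, 2.57, 3.14, 3.14, 3.14, 3.14].

### API

Orientations are given as a rotation vector (axis times angle).
In Python, from workcell import bot, eyes, spot_in gives the robot as it stands.
- The arm moves only by the tool carry_out, never from a script. Its argument "series" is text: rows parted by semicolons, each of 4 numbers parted by spaces: the shift along the world's x, y, z in m, then the turn about the world's z in degrees. In form: tx ty tz roll; .... A call has 1 to 20 rows; each row shifts and turns the commanded pose from where the row before left it; what a row does not reach is not made up. A row lasts 1/8 s, in which the tool goes at most 62.5 mm and 10.7 degrees, less where a joint would pass 70% of its speed; a pose out of reach is approached as far as the arm can. A call is refused whole if a number of a shift passes 0.0625 or a number of a turn 10.7, either way. A call with a gripper value outside its range is refused whole. "jaw" is the gripper command: -1 is shut, 1 is fully open, values between are in proportion, set as the call begins (left out, the last holds). The fingers move at their own pace and stop on an object; "grip_force" is the grip in N (left out, the last holds). Time passes only in rows, so rows that do not move let the fingers close. It gives the time, the measured TCP pose, the force, the opening and the grip force at its end, in the units of the state.
- bot.read_state(): the state, without advancing time (a new reading comes with each control period).
- eyes.read_camera(name): name is "side" or "top" or "wrist"; returns (picture, depth): 384x512x3 uint8, blue, green, red; 384x512 float32, m along the optical axis (not along the pixel's ray), 0 where there is no reading.
- eyes.get_calibration(name): a dict with "K" (3x3 intrinsics, pixels), "distortion" ([k1, k2, p1, p2, k3] as OpenCV has them; the pictures are not rectified), "position" and "rotation" of the camera in the world; the wrist camera has in their place "T_tool_cam" (4x4, takes a point from camera to tool coordinates, whose origin is the TCP and whose axes are the flange's). Camera axes: x right, y down, z forward; pixel columns grow to the right and rows downward; lengths in m; the calibration is good to about 2 mm. A picture is of the moment at which its call begins: read the wrist's pose just before it. get_calibration takes no time and is no camera call.
- bot.finish_job(): hands the job in; it is judged then, once.
Trained networks look in the newest picture that a camera, given by its name, has taken for a name from the list of things; names that differ only in an ending like _2 or _b are one class to them, and where a whole thing is asked for, a point or a joint stands for the part that bears it (a point fixed in the world has none). Each returns a list of dicts, best first, with "score" (0 to 1); they miss things now and then, are a little off and sometimes report something else, mostly with a low value. They report only what shows in the picture. A call takes as long as a camera call. They do not tell look-alikes from the thing itself.
- spot_in(camera, target): "rect" ([centre column, centre row, width, height] in pixels, round what is visible of it).
The state is a dict: "time": time; "q": joint angles; "joint_vel": joint speeds; "joint_torque": joint torques, N m; "tool_pos": TCP position; "tcp_rot": TCP orientation; "wrist_force": force on the tool from outside, world axes, zero at the start; "torque": the same for the moment, N m; "width": opening from 0.0 (shut) to 1.0 (fully open); "grip_force": force on a finger pad.
Only numpy, scipy, OpenCV 4.12 (cv2) and the standard library are available. Lean on these libraries where they do the work, as an engineer would, in place of code of your own. Each camera call takes 0.05 s, during which the arm holds its last target. There are 200 camera calls.

### The job

Free the blue-handled stopper rod from the white scope quiver: turn its handle clockwise (seen from above) until it comes up against its stop, then draw it straight up out of the sleeve without levering it sideways. Hang it by its collar, upright, well inside the fork of the metal hanger, let go and leave it still; do not disturb the bottle, the steel cup or the green carton.

Things in the scene. Friction and masses are not known exactly. Their poses are not given: they have to be found in the camera images.
- handle (a point): Centre of the blue bar of the rod's T handle: 80 mm long along the point's y axis, 12 mm wide (x), 14 mm high; z is the rod's axis, up. 153 mm above the table at the start. Below the bar: a round neck, 12 mm thick and 30 mm long, then the collar.
- collar (a point): Centre of the underside of the rod's steel collar, 43 mm below the handle's centre; collar 40 mm across, 6 mm thick. Below it the shaft: 16 mm diameter, 100 mm long, with two brass lugs reaching 15 mm from the axis, 19 to 25 mm below this point. At the start the collar rests on the quiver's mouth.
- rod: The whole rod, about 0.2 kg, origin at its lower end, z up. Its lugs are locked under a ring in the quiver: it lifts only 3 mm until turned clockwise (from above) by 0.5 to 1.4 rad to a hidden stop that differs each time. At the stop the lugs line up with their exit slots (still so if turned back by 0.2 rad). Turns under 1 to 4 N at a bar end, more if levered askew; stays where left.
- tip (a point): Centre of the rod's lower end, 143 mm below the handle's centre on the axis. z up along the rod.
- mouth (a point): Centre of the sleeve's mouth, on top of the quiver, 110 mm above the table. The sleeve goes straight down; its guide bore is 18 mm wide and the rod's lower end sits 100 mm below the mouth.
- quiver: White housing 130 x 130 mm, 110 mm high, fixed to the table, two round gauges on its front (-x). Origin: centre of its underside; z up.
- fork (a point): Rest point in the hanger's U fork, on the prongs' top face, 130 mm above the table. The fork opens to the point's -x; the gap between the prongs is 22 mm (along y), running from 36 mm in front of this point to 23 mm behind it; each prong is 10 mm wide and 5 mm thick. A post rises behind, from 41 mm behind this point, no higher than the prongs' top.
- hanger: Aluminium fork on a post with a dark foot, fixed to the table. The rod hangs with its collar on both prongs, its shaft between them. Origin on the table under the fork point; z up.
- dropper: Loose amber glass bottle with a black cap, 44 mm across, 85 mm high; origin at its underside. Leave alone.
- beaker: Loose open steel cup, 60 mm across, 60 mm high; origin at its underside. Leave alone.
- carton: Loose green box 60 x 100 mm, 50 mm high; origin at its underside. Leave alone.
There are look-alikes about, which are no part of the job. What is meant by the rod is not brown or orange, and is the larger of those in its own colour.

How it is judged:
By the outcome, as a careful person would: the job done as asked, in the order asked, and still so for the second after the job is handed in, with the robot touching nothing.
It also fails if it takes over 69 s, if anything falls off the work surface, if the arm or the gripper's body presses on something with over 40 N, if the wrist force passes 120 N, or if a joint passes its speed limit or range.

## Working session

There is one attempt and no reset: what is moved stays moved. The work goes in short steps, Python scripts to look and compute and a tool call to move; the robot and the scene stay as the last step left them, time stands still between calls to the robot, and variables do not carry over. Pictures are saved under pics/ and viewed, at most 10 in all, crops included, and the job is handed in when it is done.

Besides the shell and the picture viewer there is one more tool, called after "Request:" as name(argument=value, ...) on one line, values as JSON. carry_out: Moves the arm, as the interface text tells. Its arguments: {"type":"object","properties":{"series":{"type":"string"},"jaw":{"type":"number"},"grip_force":{"type":"number"}},"required":["series"]}

```bash
ls; mkdir -p pics; cat > h.py <<'E'
import numpy as np, cv2
from workcell import bot, eyes, spot_in
from scipy.spatial.transform import Rotation as R
def cam(name):
    s=bot.read_state(); im,d=eyes.read_camera(name); c=eyes.get_calibration(name)
    if 'T_tool_cam' in c:
        T=np.eye(4);T[:3,:3]=R.from_rotvec(s['tcp_rot']).as_matrix();T[:3,3]=s['tool_pos'];T=T@np.array(c['T_tool_cam'])
    else:
        T=np.eye(4);r=np.array(c['rotation']);T[:3,:3]=r if r.shape==(3,3) else R.from_rotvec(r).as_matrix();T[:3,3]=c['position']
    return im,d,np.array(c['K']),np.array(c['distortion']),T
def cloud(d,K,D,T):
    h,w=d.shape;u,v=np.meshgrid(np.arange(w),np.arange(h))
    p=cv2.undistortPoints(np.stack([u,v],-1).reshape(-1,1,2).astype(np.float64),K,D).reshape(h,w,2)
    P=np.dstack([p*d[...,None],d]);return P@T[:3,:3].T+T[:3,3]
E
python3 - <<'E'
from h import *
print(bot.read_state())
ims=[]
for n in ['top','side']:
    im,d,K,D,T=cam(n);np.savez(n+'.npz',im=im,P=cloud(d,K,D,T),d=d);ims.append(im)
    print(n,T.round(3).tolist())
    P=cloud(d,K,D,T)
    for t in ['handle','collar','rod','quiver','fork','hanger','dropper','beaker','carton']:
        for r in spot_in(n,t)[:3]:
            u,v=[int(x) for x in r['rect'][:2]];print(t,round(r['score'],2),np.round(r['rect']).astype(int).tolist(),P[min(v,383),min(u,511)].round(3))
cv2.imwrite('pics/top.png',cv2.resize(ims[0],(800,600)));cv2.imwrite('pics/side.png',cv2.resize(ims[1],(800,600)))
E
```

```text
pics
{'time': 0.0, 'q': array([ 1.29607344e+00,  2.64768588e-01,  1.60539054e+00,  1.85647901e-05,
        1.27372941e+00, -3.68853687e-02]), 'joint_vel': array([-0.00135516,  0.00098379, -0.00055838, -0.00143096, -0.00117267,
        0.00056021]), 'joint_torque': array([-2.36427732e-03, -5.15111947e+01, -3.67303169e+01, -2.65163389e-04,
        1.31041548e-02, -1.99237047e-05]), 'tool_pos': array([0.15882268, 0.65531064, 0.24394268]), 'tcp_rot': array([-0.3726783 , -3.11903096,  0.00355794]), 'wrist_force': array([ 0.65220618, -0.13203571, -0.2496561 ]), 'torque': array([-0.04379801, -0.00953734, -0.01487455]), 'grip_force': 0.0, 'width': 0.9978758878691122}
top [[-0.007, -0.981, 0.193, 0.37], [-0.999, 0.013, 0.033, 0.026], [-0.035, -0.193, -0.981, 1.231], [0.0, 0.0, 0.0, 1.0]]
handle 0.73 [159, 194, 20, 11] [0.589 0.301 0.096]
handle 0.65 [159, 236, 20, 8] [0.486 0.297 0.108]
handle 0.65 [301, 202, 33, 19] [ 0.554 -0.038  0.148]
collar 0.87 [304, 206, 34, 27] [ 0.551 -0.047  0.106]
collar 0.73 [211, 214, 19, 38] [0.529 0.166 0.161]
collar 0.72 [159, 193, 23, 10] [0.592 0.301 0.096]
[... 913 characters left out ...]
 328, 24, 72] [0.485 0.304 0.076]
collar 0.97 [301, 194, 24, 73] [ 0.554 -0.035  0.09 ]
collar 0.88 [246, 230, 50, 44] [0.528 0.168 0.131]
collar 0.75 [201, 327, 21, 71] [0.487 0.306 0.077]
rod 0.84 [300, 195, 18, 70] [ 0.555 -0.033  0.091]
rod 0.76 [146, 300, 36, 55] [0.602 0.311 0.053]
rod 0.72 [241, 226, 53, 38] [0.53  0.174 0.142]
quiver 0.93 [242, 273, 118, 126] [0.486 0.225 0.11 ]
fork 0.78 [347, 186, 66, 65] [ 0.558 -0.273  0.001]
hanger 0.64 [346, 186, 63, 72] [ 0.562 -0.269  0.001]
dropper 0.66 [237, 197, 25, 31] [0.678 0.019 0.064]
beaker 0.61 [244, 230, 49, 41] [0.529 0.172 0.135]
carton 0.97 [153, 254, 62, 58] [0.684 0.238 0.05 ]
carton 0.44 [339, 252, 32, 41] [0.428 0.039 0.054]
```

View pics/top.png

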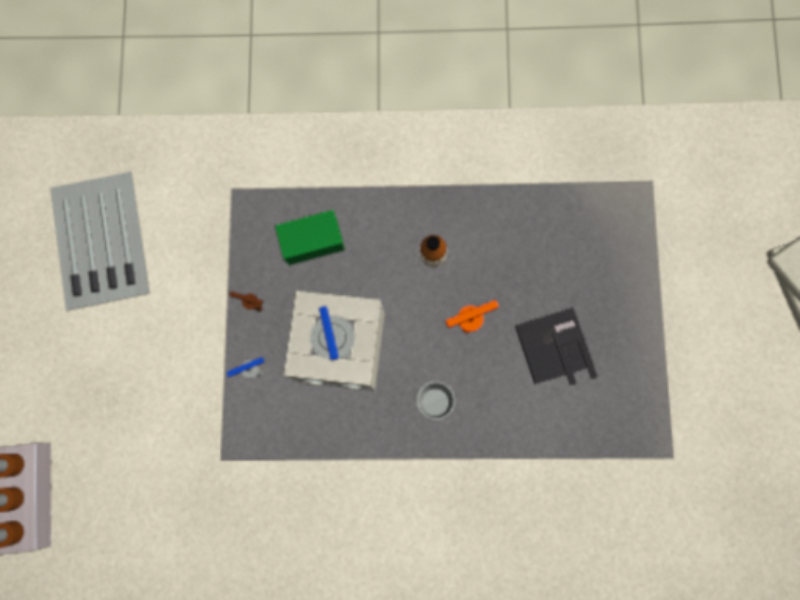

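View pics/side.png

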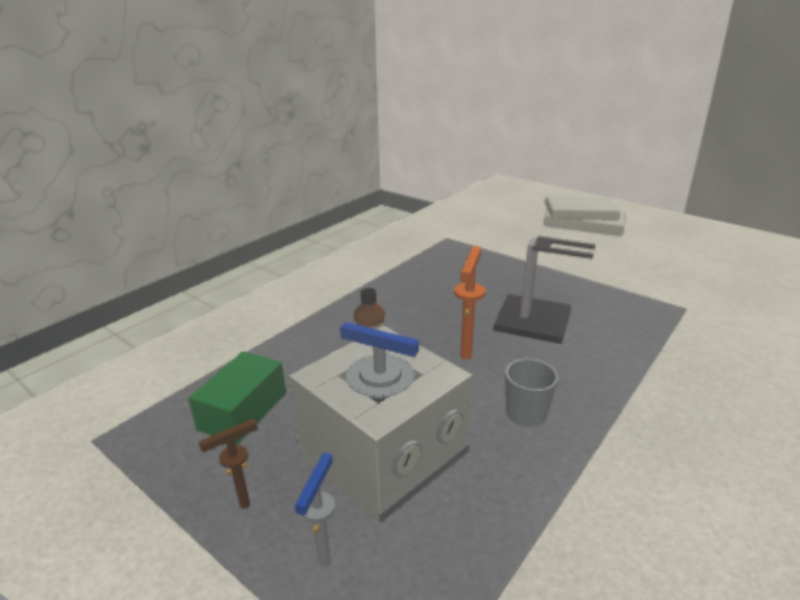

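The real rod is the blue bar on the quiver at about (329,333) of the enlarged top view. Its look-alikes are the small blue one (245,367), brown (246,300) and orange (471,315). The fork opens towards the robot at about (572,375). Next I'll measure the rod and fork and check the choice in a close crop.

```bash
python3 - <<'E'
from h import *
for n in ['top','side']:
    f=np.load(n+'.npz');im,P=f['im'].astype(int),f['P']
    b=(im[...,0]>im[...,2]+60)&(im[...,0]>im[...,1]+40)&(P[...,2]>.1)&(P[...,1]<.26)&(f['d']>0)
    Q=P[b];print(n,'n',len(Q),'z pct',np.percentile(Q[:,2],[5,50,95]).round(4))
    Q=Q[abs(Q[:,2]-.158)<.012] 
    c,(w,h),a=cv2.minAreaRect((Q[:,:2]*1000).astype(np.float32));print(' rect',c,w,h,a)
    e=np.linalg.svd(Q[:,:2]-Q[:,:2].mean(0))[2][0];print(' mean',Q.mean(0).round(4),'axis deg',np.degrees(np.arctan2(e[1],e[0])))
    m=(abs(P[...,0]-.5)<.12)&(abs(P[...,1]+.2)<.1)&(P[...,2]>.1)&(P[...,2]<.16)&(f['d']>0)
    Q=P[m];print(' fork n',len(Q),np.percentile(Q[:,2],[5,50,95]).round(3));print(cv2.minAreaRect((Q[:,:2]*1000).astype(np.float32)))
    m2=(abs(P[...,0]-.53)<.1)&(abs(P[...,1]-.165)<.1)&(abs(P[...,2]-.11)<.006)&(f['d']>0)
    print(' quiver top',cv2.minAreaRect((P[m2][:,:2]*1000).astype(np.float32)),np.median(P[m2][:,2]))
t=np.load('top.npz')['im'];s=np.load('side.npz')['im']
a=cv2.resize(t[180:260,330:400],(420,480),interpolation=2);b=cv2.resize(s[190:270,205:285],(380,480),interpolation=2)
cv2.imwrite('pics/crop.png',np.hstack([a,b]))
E
```

```text
top n 184 z pct [0.1572 0.1605 0.1635]
 rect (529.8074340820312, 168.70144653320312) 78.02326202392578 11.994329452514648 13.891846656799316
 mean [0.5296 0.1683 0.1603] axis deg -166.31062775958407
 fork n 471 [0.127 0.13  0.134]
((501.7115478515625, -186.75389099121094), (88.51702117919922, 42.358516693115234), 16.39618682861328)
 quiver top ((530.618408203125, 168.7657470703125), (130.46792602539062, 132.44094848632812), 82.95355987548828) 0.11080473513880573
side n 213 z pct [0.1591 0.1601 0.161 ]
 rect (531.8412475585938, 168.58885192871094) 78.02078247070312 10.60641098022461 13.110507011413574
 mean [0.5299 0.1684 0.1601] axis deg -166.500576319824
 fork n 392 [0.107 0.13  0.131]
((504.739990234375, -187.61141967773438), (88.01959991455078, 45.64795684814453), 17.399648666381836)
 quiver top ((532.8341674804688, 168.21994018554688), (131.63087463378906, 132.0668487548828), 82.563232421875) 0.1102395391570857
```

View pics/crop.png

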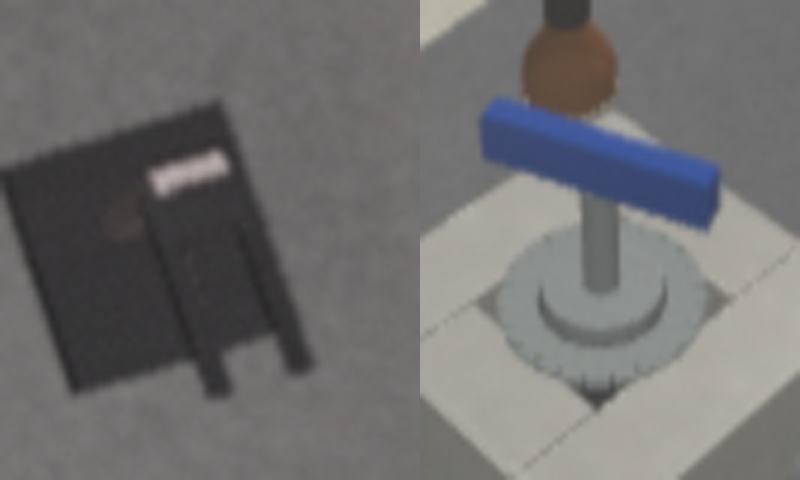

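The crop confirms it: a large blue bar on a grey neck and collar, seated in the quiver, with the centre at about (0.530, 0.1685) and the axis at 13.5°. The fork opens towards (-x,-y) at about 17°. I'm moving above the handle now.

Request:
carry_out(series="0.0265 -0.0348 0 1.94;0.0265 -0.0348 0 1.94;0.0265 -0.0348 0 1.94;0.0265 -0.0348 0 1.94;0.0265 -0.0348 0 1.94;0.0265 -0.0348 0 1.94;0.0265 -0.0348 0 1.94;0.0265 -0.0348 0 1.94;0.0265 -0.0348 0 1.94;0.0265 -0.0348 0 1.94;0.0265 -0.0348 0 1.94;0.0265 -0.0348 0 1.94;0.0265 -0.0348 0 1.94;0.0265 -0.0348 0 1.94;0 0 0 0;0 0 0 0;0 0 0 0", jaw=1)

```text
time: 3.12
tool_pos: [0.5294, 0.1696, 0.2453]
tcp_rot: [0.372, -3.119, -0.0]
wrist_force: [-0.2, 0.3, -0.7]
width: 0.997
grip_force: 0.0
```

```bash
cat >> h.py <<'E'
def yaw(s):
    m=R.from_rotvec(s['tcp_rot']).as_matrix();return np.degrees(np.arctan2(m[1,1],m[0,1])),m[:,2].round(4)
def st():
    s=bot.read_state();print('t',round(s['time'],2),'q',s['q'].round(3),'p',s['tool_pos'].round(4),'yaw',yaw(s),'F',s['wrist_force'].round(2),'M',s['torque'].round(3),'w',round(s['width'],3),'g',round(s['grip_force'],1));return s
E
cat > blue.py <<'E'
from h import *
st()
im,d,K,D,T=cam('wrist');P=cloud(d,K,D,T);i=im.astype(int)
b=(i[...,0]>i[...,2]+60)&(i[...,0]>i[...,1]+40)&(P[...,2]>.15)&(d>0);Q=P[b]
print(len(Q),np.percentile(Q[:,2],[5,50,95]).round(4)) if len(Q) else 0
t=Q[Q[:,2]>np.median(Q[:,2])-.004]
print(cv2.minAreaRect((t[:,:2]*1000).astype(np.float32)),t.mean(0).round(4))
e=np.linalg.svd(t[:,:2]-t[:,:2].mean(0),full_matrices=False)[2][0];print('axis',np.degrees(np.arctan2(e[1],e[0])))
cv2.imwrite('pics/w1.png',im)
E
python3 blue.py
```

```text
t 3.12 q [ 0.265  0.039  1.861  0.     1.242 -1.543] p [0.5294 0.1696 0.2453] yaw (np.float64(103.59438026774703), array([-2.e-04,  2.e-04, -1.e+00])) F [-0.25  0.33 -0.66] M [-0.039 -0.001  0.01 ] w 0.997 g 0.0
1438 [0.1598 0.1611 0.1622]
((532.6909790039062, 167.5373077392578), (78.64260864257812, 11.167205810546875), 13.740823745727539) [0.5308 0.1673 0.1611]
axis 13.565241103146702
```

Request:
carry_out(series="0.0018 -0.0013 -0.012 0;0 0 -0.02 0;0 0 -0.02 0;0 0 -0.02 0;0 0 -0.015 0;0 0 -0.01 0;0 0 0 0;0 0 0 0")

```text
time: 4.18
tool_pos: [0.5324, 0.1676, 0.1489]
tcp_rot: [-0.37, 3.119, 0.0]
wrist_force: [0.6, 0.0, -0.5]
width: 0.998
grip_force: 0.0
```

Request:
carry_out(series="0 0 0 0;0 0 0 0;0 0 0 0;0 0 0 0;0 0 0 0;0 0 0 0;0 0 0 0;0 0 0 0", jaw=-1, grip_force=60)

```text
time: 5.18
tool_pos: [0.532, 0.1676, 0.1486]
tcp_rot: [-0.37, 3.119, 0.0]
wrist_force: [0.3, -0.3, 2.4]
width: 0.132
grip_force: 59.5
```

```bash
python3 -c "
from h import *
st()"
```

```text
t 5.17 q [ 0.26   0.124  1.956 -0.     1.06  -1.547] p [0.532  0.1676 0.1486] yaw (np.float64(103.53661287974018), array([ 5.e-04,  1.e-04, -1.e+00])) F [ 0.29 -0.31  2.43] M [ 0.029  0.05  -0.019] w 0.132 g 59.5
```

Request:
carry_out(series="0 0 0 -3;0 0 0 -3;0 0 0 -3;0 0 0 -3;0 0 0 -3;0 0 0 -3;0 0 0 -3;0 0 0 -3;0 0 0 0;0 0 0 0")

```text
time: 6.42
tool_pos: [0.5321, 0.1676, 0.1485]
tcp_rot: [0.285, 3.128, 0.0]
wrist_force: [-0.2, 0.0, 2.9]
width: 0.132
grip_force: 59.6
```

```bash
python3 -c "
from h import *
st()"
```

```text
t 6.42 q [ 0.26   0.125  1.956 -0.     1.06  -1.128] p [0.5321 0.1676 0.1485] yaw (np.float64(79.57762638638857), array([ 5.e-04,  1.e-04, -1.e+00])) F [-0.2   0.02  2.93] M [ 0.032 -0.007 -0.098] w 0.132 g 59.6
```

Request:
carry_out(series="0 0 0 -2;0 0 0 -2;0 0 0 -2;0 0 0 -2;0 0 0 -2;0 0 0 0")

```text
time: 7.18
tool_pos: [0.532, 0.1676, 0.1485]
tcp_rot: [0.561, 3.091, 0.0]
wrist_force: [-0.1, 0.6, 3.9]
width: 0.124
grip_force: 60.0
```

```bash
python3 -c "
from h import *
st()"
```

```text
t 7.17 q [ 0.26   0.125  1.956  0.     1.06  -0.952] p [0.532  0.1676 0.1485] yaw (np.float64(69.44043518749218), array([ 4.e-04,  2.e-04, -1.e+00])) F [-0.11  0.59  3.9 ] M [-0.034 -0.018 -0.092] w 0.124 g 60.0
```

Request:
carry_out(series="0 0 0 -2;0 0 0 -2;0 0 0 -2;0 0 0 -2;0 0 0 -2;0 0 0 0")

```text
time: 7.92
tool_pos: [0.532, 0.1676, 0.1485]
tcp_rot: [0.828, 3.03, 0.0]
wrist_force: [0.1, -0.3, 5.5]
width: 0.128
grip_force: 60.0
```

```bash
python3 -c "
from h import *
st()"
```

```text
t 7.92 q [ 0.26   0.125  1.956  0.     1.06  -0.777] p [0.532  0.1676 0.1485] yaw (np.float64(59.439948132837856), array([ 4.e-04,  2.e-04, -1.e+00])) F [ 0.11 -0.28  5.54] M [ 0.007 -0.049 -0.085] w 0.128 g 60.0
```

Request:
carry_out(series="0 0 0 -2;0 0 0 -2;0 0 0 -2;0 0 0 -2;0 0 0 -2;0 0 0 0")

```text
time: 8.68
tool_pos: [0.532, 0.1676, 0.1485]
tcp_rot: [1.089, 2.946, 0.0]
wrist_force: [-0.3, 0.1, 4.8]
width: 0.124
grip_force: 60.0
```

```bash
cat > ax.py <<'E'
from h import *
st()
for n in ['top','side']:
    im,d,K,D,T=cam(n);P=cloud(d,K,D,T);i=im.astype(int)
    b=(i[...,0]>i[...,2]+60)&(i[...,0]>i[...,1]+40)&(P[...,2]>.13)&(P[...,1]<.26)&(d>0);Q=P[b];print(n,len(Q))
    if len(Q)>20:
        e=np.linalg.svd(Q[:,:2]-Q[:,:2].mean(0),full_matrices=False)[2][0];print(Q.mean(0).round(4),'axis',np.degrees(np.arctan2(e[1],e[0])),cv2.minAreaRect((Q[:,:2]*1000).astype(np.float32)),np.percentile(Q[:,2],[5,95]).round(3))
E
python3 ax.py
```

```text
t 8.68 q [ 0.26   0.124  1.956  0.     1.06  -0.602] p [0.532  0.1676 0.1485] yaw (np.float64(49.44086945619025), array([ 5.e-04,  2.e-04, -1.e+00])) F [-0.26  0.11  4.78] M [ 0.091 -0.037 -0.042] w 0.124 g 60.0
top 28
[0.4932 0.1863 0.2289] axis -18.352993654891776 ((475.6722106933594, 198.0143280029297), (31.73811912536621, 66.0724105834961), 52.68242645263672) [0.158 0.531]
side 220
[0.5235 0.175  0.1594] axis 137.75566315539973 ((531.1114501953125, 168.90982055664062), (10.956161499023438, 77.23204040527344), 49.681941986083984) [0.153 0.161]
```

Request:
carry_out(series="0 0 0 -2;0 0 0 -2;0 0 0 -2;0 0 0 -2;0 0 0 -2;0 0 0 0")

```text
time: 9.52
tool_pos: [0.5321, 0.1675, 0.1486]
tcp_rot: [1.341, 2.84, 0.001]
wrist_force: [0.3, 0.2, 6.6]
width: 0.126
grip_force: 60.0
```

```bash
python3 -c "
from h import *
st()"
```

```text
t 9.53 q [ 0.26   0.124  1.956 -0.     1.06  -0.428] p [0.5321 0.1675 0.1486] yaw (np.float64(39.44108672107856), array([ 6.e-04,  2.e-04, -1.e+00])) F [0.27 0.2  6.55] M [-0.016 -0.049 -0.051] w 0.126 g 60.0
```

Request:
carry_out(series="0 0 0 -2;0 0 0 -2;0 0 0 -2;0 0 0 -2;0 0 0 0;0 0 0 0")

```text
time: 10.28
tool_pos: [0.532, 0.1675, 0.1486]
tcp_rot: [1.536, 2.74, 0.001]
wrist_force: [-0.3, -0.3, 5.0]
width: 0.13
grip_force: 60.0
```

```bash
python3 -c "
from h import *
st()"
```

```text
t 10.28 q [ 0.26   0.124  1.956  0.     1.06  -0.289] p [0.532  0.1675 0.1486] yaw (np.float64(31.449739167097313), array([ 5.e-04,  2.e-04, -1.e+00])) F [-0.27 -0.29  4.99] M [ 0.007 -0.042 -0.084] w 0.13 g 60.0
```

Request:
carry_out(series="0 0 0 -2;0 0 0 -2;0 0 0 0;0 0 0 0")

```text
time: 10.78
tool_pos: [0.5321, 0.1675, 0.1485]
tcp_rot: [1.631, 2.685, 0.001]
wrist_force: [0.2, 0.5, 4.4]
width: 0.129
grip_force: 59.9
```

```bash
python3 ax.py
```

```text
t 10.78 q [ 0.26   0.125  1.956  0.     1.06  -0.219] p [0.5321 0.1675 0.1485] yaw (np.float64(27.448109234706575), array([ 6.e-04,  2.e-04, -1.e+00])) F [0.22 0.47 4.38] M [ 0.039 -0.126 -0.131] w 0.129 g 59.9
top 3
side 183
[0.5238 0.1837 0.1592] axis 120.7582584367984 ((529.786376953125, 172.08407592773438), (10.798197746276855, 69.56720733642578), 28.54853630065918) [0.154 0.161]
```

Request:
carry_out(series="0 0 0 -2;0 0 0 -2;0 0 0 0;0 0 0 0")

```text
time: 11.38
tool_pos: [0.5321, 0.1675, 0.1485]
tcp_rot: [1.723, 2.626, 0.001]
wrist_force: [0.0, 1.0, 5.4]
width: 0.127
grip_force: 59.9
```

```bash
python3 ax.py
```

```text
t 11.38 q [ 0.26   0.124  1.956  0.     1.06  -0.149] p [0.5321 0.1675 0.1485] yaw (np.float64(23.44894865013062), array([ 5.e-04,  2.e-04, -1.e+00])) F [0.02 1.02 5.38] M [ 0.022 -0.062 -0.059] w 0.127 g 59.9
top 3
side 172
[0.524  0.1864 0.1593] axis 117.07132512349867 ((527.8572387695312, 176.52967834472656), (10.780664443969727, 60.25617980957031), 23.977924346923828) [0.154 0.161]
```

Request:
carry_out(series="0 0 0 -1.5;0 0 0 -1.5;0 0 0 -1.5;0 0 0 0;0 0 0 0")

```text
time: 12.1
tool_pos: [0.5321, 0.1675, 0.1486]
tcp_rot: [1.825, 2.556, 0.001]
wrist_force: [0.8, -0.6, 4.9]
width: 0.125
grip_force: 59.9
```

```bash
python3 ax.py
```

```text
t 12.1 q [ 0.26   0.125  1.956 -0.     1.06  -0.07 ] p [0.5321 0.1675 0.1486] yaw (np.float64(18.94892717362577), array([ 6.e-04,  2.e-04, -1.e+00])) F [ 0.8  -0.64  4.89] M [ 0.004 -0.053 -0.005] w 0.125 g 59.9
top 3
side 147
[0.5248 0.1883 0.1597] axis 113.5719964245212 ((527.6830444335938, 180.05641174316406), (11.151471138000488, 52.71540832519531), 20.15413475036621) [0.156 0.161]
```

Request:
carry_out(series="0 0 0 -1.5;0 0 0 -1.5;0 0 0 -1.5;0 0 0 0;0 0 0 0")

```text
time: 12.82
tool_pos: [0.5321, 0.1676, 0.1486]
tcp_rot: [1.924, 2.483, 0.001]
wrist_force: [0.9, 0.1, 5.3]
width: 0.129
grip_force: 59.9
```

```bash
python3 ax.py; python3 - <<'E'
from h import *
im,d,K,D,T=cam('side');cv2.imwrite('pics/s2.png',cv2.resize(im[150:342,130:386],(800,600),interpolation=2))
E
```

```text
t 12.82 q [0.26  0.125 1.956 0.    1.06  0.008] p [0.5321 0.1676 0.1486] yaw (np.float64(14.454504677019887), array([ 7.e-04,  2.e-04, -1.e+00])) F [0.88 0.08 5.34] M [ 0.046 -0.059 -0.008] w 0.129 g 59.9
top 3
side 130
[0.5263 0.189  0.1598] axis 108.25737669367841 ((527.44775390625, 183.95382690429688), (10.807706832885742, 46.382225036621094), 13.840542793273926) [0.158 0.161]
```

View pics/s2.png

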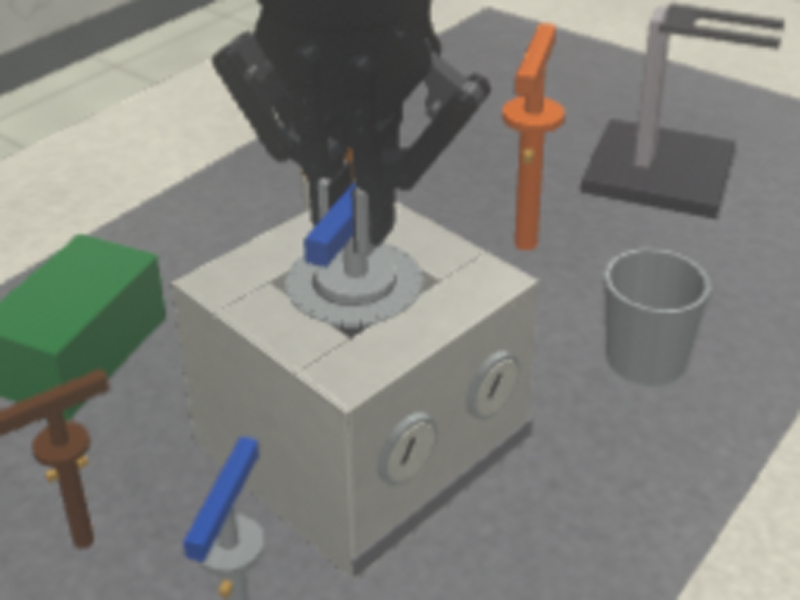

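Request:
carry_out(series="0 0 0 -2;0 0 0 -2;0 0 0 -2;0 0 0 -2;0 0 0 0;0 0 0 0")

```text
time: 13.72
tool_pos: [0.5321, 0.1676, 0.1485]
tcp_rot: [2.093, 2.343, 0.001]
wrist_force: [0.6, 0.4, 5.3]
width: 0.129
grip_force: 59.9
```

```bash
echo "print('tau',bot.read_state()['joint_torque'].round(3))">>ax.py; python3 ax.py
```

```text
t 13.72 q [0.26  0.125 1.956 0.    1.06  0.148] p [0.5321 0.1676 0.1485] yaw (np.float64(6.447816151845144), array([ 6.e-04,  3.e-04, -1.e+00])) F [0.64 0.43 5.29] M [ 0.019 -0.067 -0.056] w 0.129 g 59.9
top 3
side 112
[0.529  0.1905 0.1601] axis 101.39393926081645 ((529.7514038085938, 187.46560668945312), (11.0315523147583, 38.38918685913086), 6.508001327514648) [0.159 0.161]
tau [  0.059 -37.72  -30.699  -0.046   0.194  -0.069]
```

Request:
carry_out(series="0 0 0 -2;0 0 0 -2;0 0 0 -2;0 0 0 -2;0 0 0 -2;0 0 0 -2;0 0 0 0;0 0 0 0")

```text
time: 14.82
tool_pos: [0.5325, 0.1673, 0.1486]
tcp_rot: [2.323, 2.113, 0.001]
wrist_force: [2.4, -2.1, 5.1]
width: 0.13
grip_force: 63.1
```

```bash
python3 ax.py
```

```text
t 14.82 q [ 2.600e-01  1.250e-01  1.956e+00 -1.000e-03  1.060e+00  3.560e-01] p [0.5325 0.1673 0.1486] yaw (np.float64(-5.411894689458355), array([ 1.6e-03, -8.0e-04, -1.0e+00])) F [ 2.41 -2.09  5.11] M [-0.131 -0.503  1.039] w 0.13 g 63.1
top 3
side 106
[0.5329 0.1907 0.1601] axis 90.58883925913501 ((533.0005493164062, 189.338623046875), (36.12356185913086, 11.100175857543945), 87.94464874267578) [0.159 0.161]
tau [  0.388 -37.402 -29.353   1.117   0.95    0.978]
```

The moment has risen to 1.04 N·m with the side forces still small, so the rod is against its stop. I'll ease back a few degrees to unload it and try a gentle lift.

Request:
carry_out(series="0 0 0 1.5;0 0 0 1.5;0 0 0 0.5;0 0 0 0;0 0 0.001 0;0 0 0.002 0;0 0 0.002 0;0 0 0.002 0;0 0 0 0")

```text
time: 16.05
tool_pos: [0.5313, 0.1668, 0.1496]
tcp_rot: [-2.26, -2.182, 0.003]
wrist_force: [15.7, 0.0, -22.4]
width: 0.13
grip_force: 59.2
```

```bash
python3 ax.py
```

```text
t 16.05 q [ 2.600e-01  1.230e-01  1.956e+00 -1.000e-03  1.064e+00  2.950e-01] p [0.5313 0.1668 0.1496] yaw (np.float64(-1.9894146428728794), array([-0.0015, -0.0011, -1.    ])) F [ 15.7    0.03 -22.4 ] M [ 0.278 -2.939  0.388] w 0.13 g 59.2
top 2
side 109
[0.5309 0.1903 0.1612] axis 92.83219641252474 ((531.0591430664062, 187.7713623046875), (10.721918106079102, 36.84344482421875), 0.25690731406211853) [0.16  0.162]
tau [  2.243 -51.288 -35.291   1.209   5.541   0.37 ]
```

It rose only 1 mm, against a side force of 16 N, so it's binding. It would rise 3 mm if it were locked. I'll go back down and see where the side load comes from.

Request:
carry_out(series="0 0 -0.002 0;0 0 -0.002 0;0 0 -0.002 0;0 0 0 0;0 0 0 0")

```text
time: 16.77
tool_pos: [0.5321, 0.1673, 0.1491]
tcp_rot: [2.259, 2.182, 0.0]
wrist_force: [4.4, -1.9, 2.4]
width: 0.131
grip_force: 62.5
```

```bash
python3 ax.py
```

```text
t 16.77 q [ 0.26   0.124  1.956 -0.     1.061  0.295] p [0.5321 0.1673 0.1491] yaw (np.float64(-1.9820525948871108), array([ 6.e-04, -2.e-04, -1.e+00])) F [ 4.4  -1.95  2.43] M [-0.222 -1.067  0.317] w 0.131 g 62.5
top 3
side 109
[0.5316 0.1915 0.1605] axis 93.14315739106293 ((531.9632568359375, 188.88754272460938), (10.46184253692627, 35.061553955078125), 0.13128019869327545) [0.159 0.161]
tau [  1.488 -38.209 -29.132   1.05    1.75    0.338]
```

Request:
carry_out(series="0 0 0 0;0 0 0 0;0 0 0 1;0 0 0 1;0 0 0 0", jaw=-0.3)

```text
time: 17.5
tool_pos: [0.5316, 0.1675, 0.1491]
tcp_rot: [-2.22, -2.222, 0.0]
wrist_force: [-0.0, -0.3, 0.5]
width: 0.346
grip_force: 0.0
```

```bash
python3 ax.py
```

```text
t 17.5 q [0.261 0.124 1.956 0.    1.062 0.26 ] p [0.5316 0.1675 0.1491] yaw (np.float64(0.04834859830927837), array([-4.e-04, -0.e+00, -1.e+00])) F [-0.02 -0.26  0.49] M [0.004 0.006 0.04 ] w 0.346 g 0.0
top 3
side 150
[0.5314 0.1852 0.1601] axis 92.39220910025925 ((531.7943115234375, 182.6759033203125), (10.935794830322266, 48.28567123413086), 1.194749355316162) [0.159 0.161]
tau [ 1.0000e-02 -4.0489e+01 -3.3515e+01  2.0000e-03  6.0000e-03 -6.0000e-03]
```

Request:
carry_out(series="0 0 0 0;0 0 0 0;0 0 0 0;0 0 0 0;0 0 0 0", jaw=-1, grip_force=60)

```text
time: 18.23
tool_pos: [0.5322, 0.1675, 0.1495]
tcp_rot: [2.22, 2.222, 0.001]
wrist_force: [1.9, 0.6, 0.5]
width: 0.122
grip_force: 59.8
```

```bash
python3 ax.py
```

```text
t 18.23 q [ 0.26   0.124  1.955 -0.     1.062  0.26 ] p [0.5322 0.1675 0.1495] yaw (np.float64(0.03484385708959785), array([ 1.e-03,  1.e-04, -1.e+00])) F [1.87 0.57 0.49] M [ 0.037 -0.388 -0.01 ] w 0.122 g 59.8
top 3
side 107
[0.5314 0.1912 0.16  ] axis 94.9935941742573 ((531.81005859375, 189.41635131835938), (10.625374794006348, 35.78859329223633), 0.19573211669921875) [0.159 0.161]
tau [ 4.0400e-01 -4.0122e+01 -3.2046e+01  2.1000e-01  7.8800e-01  1.2000e-02]
```

Request:
carry_out(series="0 0 0 -1;0 0 0 -1;0 0 0 0")

```text
time: 18.7
tool_pos: [0.5322, 0.1675, 0.1495]
tcp_rot: [2.259, 2.183, 0.001]
wrist_force: [2.3, -0.6, 1.2]
width: 0.127
grip_force: 60.0
```

```bash
python3 -c "
from h import *
st()"
```

```text
t 18.7 q [ 0.26   0.124  1.955 -0.     1.062  0.295] p [0.5322 0.1675 0.1495] yaw (np.float64(-1.9546367335133985), array([ 9.e-04, -1.e-04, -1.e+00])) F [ 2.27 -0.58  1.23] M [-0.085 -0.571  0.336] w 0.127 g 60.0
```

Request:
carry_out(series="0 0 0 -1;0 0 0 -1;0 0 0 0")

```text
time: 19.08
tool_pos: [0.5321, 0.1674, 0.1495]
tcp_rot: [2.296, 2.143, 0.001]
wrist_force: [3.4, -2.0, 2.3]
width: 0.126
grip_force: 61.0
```

```bash
python3 ax.py
```

```text
t 19.07 q [ 0.26   0.124  1.955 -0.     1.062  0.33 ] p [0.5321 0.1674 0.1495] yaw (np.float64(-3.9479323390928323), array([ 8.e-04, -2.e-04, -1.e+00])) F [ 3.43 -2.02  2.27] M [-0.173 -0.664  0.707] w 0.126 g 61.0
top 3
side 108
[0.5324 0.1911 0.1601] axis 92.18522248527258 ((532.959716796875, 189.0960693359375), (35.008697509765625, 10.501852035522461), 88.61331939697266) [0.159 0.161]
tau [  0.647 -39.01  -30.531   0.981   1.191   0.708]
```

Request:
carry_out(series="0 0 0 2;0 0 0 2;0 0 0 1;0 0 0 0;0 0 0.002 0;0 0 0.001 0;0 0 0 0")

```text
time: 20.05
tool_pos: [0.5313, 0.1674, 0.1508]
tcp_rot: [-2.201, -2.241, 0.002]
wrist_force: [6.3, 1.2, -5.5]
width: 0.124
grip_force: 59.2
```

```bash
python3 ax.py
```

```text
t 20.05 q [0.261 0.122 1.955 0.    1.066 0.242] p [0.5313 0.1674 0.1508] yaw (np.float64(1.0317294750698307), array([-1.1e-03, -2.0e-04, -1.0e+00])) F [ 6.32  1.25 -5.51] M [ 0.286 -1.183  0.1  ] w 0.124 g 59.2
top 3
side 113
[0.5299 0.1912 0.1614] axis 95.28581334894612 ((529.9187622070312, 188.1323699951172), (11.049769401550293, 37.002716064453125), 2.8830678462982178) [0.16  0.163]
tau [  0.314 -42.422 -32.433   0.159   2.188   0.069]
```

Request:
carry_out(series="0 0 0.001 0;0 0 0.001 0;0 0 0 0")

```text
time: 20.52
tool_pos: [0.5313, 0.1673, 0.1525]
tcp_rot: [-2.201, -2.241, 0.002]
wrist_force: [5.5, 0.4, -6.7]
width: 0.131
grip_force: 59.1
```

```bash
python3 ax.py
```

```text
t 20.52 q [ 0.26   0.12   1.953 -0.     1.07   0.242] p [0.5313 0.1673 0.1525] yaw (np.float64(1.0338374703433715), array([-1.3e-03, -5.0e-04, -1.0e+00])) F [ 5.47  0.39 -6.69] M [ 0.179 -1.298  0.032] w 0.131 g 59.1
top 3
side 114
[0.5299 0.191  0.1631] axis 96.2280958327984 ((530.3193969726562, 188.0173797607422), (37.46804428100586, 10.733786582946777), 89.92034149169922) [0.161 0.164]
tau [  0.6   -42.859 -32.774   0.315   2.303   0.078]
```

Request:
carry_out(series="0.001 0 0 0;0 0 0.002 0;0 0 0.002 0;0 0 0 0")

```text
time: 21.12
tool_pos: [0.5318, 0.1674, 0.1581]
tcp_rot: [-2.2, -2.24, 0.003]
wrist_force: [1.0, -0.8, -3.4]
width: 0.127
grip_force: 59.4
```

```bash
python3 ax.py
```

```text
t 21.12 q [0.26  0.116 1.946 0.    1.081 0.242] p [0.5318 0.1674 0.1581] yaw (np.float64(1.0300543121620775), array([-2.2e-03, -3.0e-04, -1.0e+00])) F [ 0.96 -0.8  -3.41] M [ 0.114 -0.218  0.041] w 0.127 g 59.4
top 4
side 114
[0.5306 0.1906 0.1687] axis 94.69954410247779 ((531.10791015625, 188.28085327148438), (10.970303535461426, 35.81868362426758), 0.7959821224212646) [0.167 0.17 ]
tau [-8.5000e-02 -4.1982e+01 -3.5083e+01 -6.0000e-02  1.9400e-01  6.0000e-03]
```

It's unlocked: up 8.7 mm with about 1 N of side force. I'll draw it out now.

Request:
carry_out(series="0 0 0.005 0;0 0 0.007 0;0 0 0.007 0;0 0 0.007 0;0 0 0 0")

```text
time: 21.85
tool_pos: [0.5332, 0.1677, 0.1853]
tcp_rot: [2.201, 2.241, 0.002]
wrist_force: [0.2, 0.3, -2.4]
width: 0.127
grip_force: 59.5
```

```bash
python3 ax.py
```

```text
t 21.85 q [0.26  0.091 1.921 0.    1.129 0.242] p [0.5332 0.1677 0.1853] yaw (np.float64(1.03443805428355), array([ 1.1e-03,  5.0e-04, -1.0e+00])) F [ 0.23  0.27 -2.38] M [ 0.086  0.095 -0.021] w 0.127 g 59.5
top 2
side 107
[0.5317 0.191  0.1954] axis 95.93818969607305 ((532.0616455078125, 188.541259765625), (11.156844139099121, 35.99153518676758), 1.397668719291687) [0.194 0.196]
tau [-8.9000e-02 -4.1647e+01 -3.6353e+01 -6.0000e-02 -1.4000e-02  1.0000e-03]
```

Forces are down to the rod's weight alone. I'll keep lifting until it is clear.

Request:
carry_out(series="0 0 0.008 0;0 0 0.01 0;0 0 0.01 0;0 0 0.01 0;0 0 0.01 0;0 0 0.01 0;0 0 0.01 0;0 0 0.015 0;0 0 0.02 0;0 0 0.02 0;0 0 0.02 0;0 0 0.01 0;0 0 0 0;0 0 0 0")

```text
time: 23.7
tool_pos: [0.5324, 0.1674, 0.3363]
tcp_rot: [-2.201, -2.241, 0.002]
wrist_force: [0.2, -0.6, -2.5]
width: 0.124
grip_force: 59.5
```

```bash
python3 ax.py; python3 - <<'E'
from h import *
f=np.load('top.npz');P=f['P']
im,d,K,D,T=cam('top');P2=cloud(d,K,D,T)
a=[]
for P,dd in [(f['P'],f['d']),(P2,d)]:
    m=(abs(P[...,0]-.5)<.1)&(abs(P[...,1]+.19)<.1)&(abs(P[...,2]-.13)<.008)&(dd>0);Q=P[m]
    c=np.array([.4955,-.189]);
    for th in [15,16,17,18]:
        t=np.radians(th);ex=np.array([np.cos(t),np.sin(t)]);ey=np.array([-ex[1],ex[0]])
        X=(Q[:,:2]-c)@ex;Y=(Q[:,:2]-c)@ey;fr=(X<15)
        print(th,'X',np.percentile(X,[0.5,99.5]).round(4),'Y',np.percentile(Y[fr],[1,99]).round(4),'gap',[(Y[fr&(Y<0)]).max().round(4),(Y[fr&(Y>0)]).min().round(4)])
E
```

```text
t 23.7 q [ 2.600e-01 -1.000e-03  1.735e+00 -0.000e+00  1.409e+00  2.420e-01] p [0.5324 0.1674 0.3363] yaw (np.float64(1.0368904081188441), array([-1.6e-03, -4.0e-04, -1.0e+00])) F [ 0.19 -0.55 -2.49] M [-0.047  0.03  -0.007] w 0.124 g 59.5
top 16
side 89
[0.5307 0.1825 0.3461] axis 90.90994628665078 ((535.025146484375, 168.0192413330078), (17.29269027709961, 76.42025756835938), 0.28845274448394775) [0.345 0.347]
tau [ 3.0000e-03 -3.9719e+01 -3.9691e+01 -2.0000e-03  6.0000e-03  0.0000e+00]
15 X [-0.0371  0.05  ] Y [-0.0205  0.0214] gap [np.float64(-0.0001), np.float64(0.0005)]
16 X [-0.0371  0.0501] Y [-0.0204  0.0214] gap [np.float64(-0.0001), np.float64(0.0)]
17 X [-0.037   0.0499] Y [-0.0205  0.0213] gap [np.float64(-0.0001), np.float64(0.0)]
18 X [-0.0372  0.0498] Y [-0.0209  0.0214] gap [np.float64(-0.0), np.float64(0.0002)]
15 X [-0.0372  0.0501] Y [-0.0199  0.0221] gap [np.float64(-0.0002), np.float64(0.0001)]
16 X [-0.0371  0.05  ] Y [-0.0201  0.0218] gap [np.float64(-0.0001), np.float64(0.0004)]
17 X [-0.037  0.05 ] Y [-0.0203  0.0216] gap [np.float64(-0.0001), np.float64(0.0)]
18 X [-0.0372  0.0501] Y [-0.0206  0.0216] gap [np.float64(-0.0004), np.float64(0.0001)]
```

Fork is near (0.4945, -0.1887) at 17°. I'm carrying the rod to a spot in front of the fork opening and will measure it there.

Request:
carry_out(series="-0.0114 -0.028 0 0;-0.0114 -0.038 0 0;-0.0114 -0.038 0 0;-0.0114 -0.038 0 0;-0.0114 -0.038 0 0;-0.0114 -0.038 0 0;-0.0114 -0.038 0 0;-0.0114 -0.038 0 0;-0.0114 -0.038 0 0;-0.0114 -0.028 0 0;0 -0.018 0 0;0 0 -0.02 0;0 0 -0.03 0;0 0 -0.03 0;0 0 -0.02 0;0 0 -0.01 0;0 0 0 0;0 0 0 0;0 0 0 0")

```text
time: 26.22
tool_pos: [0.4195, -0.2108, 0.2284]
tcp_rot: [2.2, 2.24, 0.001]
wrist_force: [0.1, -0.6, -2.8]
width: 0.126
grip_force: 59.4
```

```bash
python3 - <<'E'
from h import *
st();ims=[]
for n in ['side','wrist']:
    im,d,K,D,T=cam(n);P=cloud(d,K,D,T);np.savez(n+'2.npz',im=im,d=d,P=P);ims.append(im)
    m=(abs(P[...,0]-.5)<.1)&(abs(P[...,1]+.19)<.1)&(abs(P[...,2]-.13)<.004)&(d>0);m&=((P[...,0]-.418)**2+(P[...,1]+.212)**2)>.03**2
    Q=P[m];print(n,len(Q));
    if len(Q)<20: continue
    t=np.radians(17);ex=np.array([np.cos(t),np.sin(t)]);ey=np.array([-ex[1],ex[0]]);c=np.array([.4955,-.189])
    X=(Q[:,:2]-c)@ex;Y=(Q[:,:2]-c)@ey;print('X',np.percentile(X,[1,99]).round(4));fr=X<.015
    print('Yhist',np.histogram(Y[fr],np.arange(-.03,.031,.002)))
P=np.load('side2.npz')['P']
r=np.hypot(P[...,0]-.418,P[...,1]+.212)<.035
for z in np.arange(.07,.23,.008):
    q=P[r&(abs(P[...,2]-z)<.004)]
    if len(q):print(round(z,3),len(q),q.mean(0).round(4),q.min(0).round(3),q.max(0).round(3))
cv2.imwrite('pics/c2.png',np.hstack([cv2.resize(ims[0][100:292,250:506],(400,300)),cv2.resize(ims[1],(400,300))]))
E
```

```text
t 26.23 q [-0.519 -0.122  2.047  0.     1.214 -0.537] p [ 0.4195 -0.2108  0.2284] yaw (np.float64(1.036748422834632), array([ 0.002, -0.001, -1.   ])) F [ 0.09 -0.63 -2.8 ] M [ 0.023 -0.01   0.005] w 0.126 g 59.4
side 319
X [-0.0338  0.0516]
Yhist (array([ 0,  0,  0,  1, 12,  8,  9, 22, 22, 10,  0,  0,  0,  0,  0,  0,  0,
        0,  0,  4,  9,  7, 11, 29, 19,  5,  0,  0,  0,  0]), array([-3.00000000e-02, -2.80000000e-02, -2.60000000e-02, -2.40000000e-02,
       -2.20000000e-02, -2.00000000e-02, -1.80000000e-02, -1.60000000e-02,
       -1.40000000e-02, -1.20000000e-02, -1.00000000e-02, -8.00000000e-03,
       -6.00000000e-03, -4.00000000e-03, -2.00000000e-03,  2.77555756e-17,
        2.00000000e-03,  4.00000000e-03,  6.00000000e-03,  8.00000000e-03,
        1.00000000e-02,  1.20000000e-02,  1.40000000e-02,  1.60000000e-02,
        1.80000000e-02,  2.00000000e-02,  2.20000000e-02,  2.40000000e-02,
        2.60000000e-02,  2.80000000e-02,  3.00000000e-02]))
wrist 3760
X [-0.0344  0.0522]
Yhist (array([  0,   0,   0,  58, 142, 149, 142, 152, 157,   0,   0,   0,   0,
         0,   0,   0
[... 1339 characters left out ...]
0.1575] [ 0.412 -0.214  0.154] [ 0.426 -0.202  0.162]
0.166 35 [ 0.4179 -0.2035  0.1663] [ 0.412 -0.211  0.162] [ 0.428 -0.195  0.17 ]
0.174 28 [ 0.4188 -0.2051  0.1739] [ 0.413 -0.209  0.17 ] [ 0.426 -0.2    0.178]
0.182 20 [ 0.4184 -0.2049  0.1811] [ 0.413 -0.211  0.178] [ 0.426 -0.202  0.185]
0.19 63 [ 0.4165 -0.1987  0.1918] [ 0.401 -0.225  0.189] [ 0.438 -0.19   0.194]
0.198 95 [ 0.4193 -0.2077  0.1954] [ 0.402 -0.23   0.194] [ 0.439 -0.189  0.201]
0.206 25 [ 0.4195 -0.2064  0.2061] [ 0.414 -0.209  0.202] [ 0.426 -0.203  0.21 ]
0.214 26 [ 0.4177 -0.2049  0.2143] [ 0.408 -0.212  0.211] [ 0.427 -0.2    0.218]
0.222 36 [ 0.4127 -0.203   0.2223] [ 0.401 -0.214  0.219] [ 0.437 -0.199  0.225]
```

View pics/c2.png

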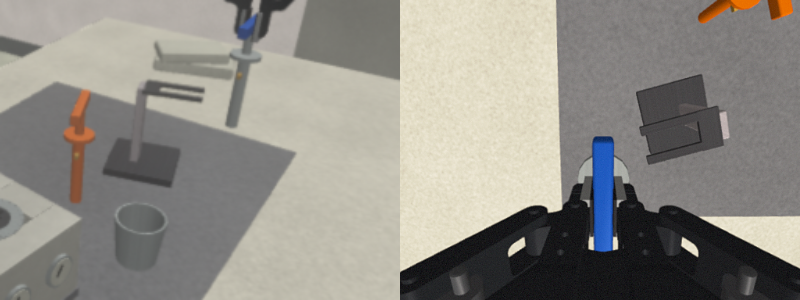

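Request:
carry_out(series="0.0008 -0.0025 -0.01 0;0 0 -0.014 0;0 0 -0.014 0;0 0 -0.01 0;0 0 -0.004 0;0 0 0 0;0 0 0 0")

```text
time: 27.2
tool_pos: [0.42, -0.2132, 0.1758]
tcp_rot: [2.201, 2.241, 0.0]
wrist_force: [-0.2, 0.7, -3.0]
width: 0.129
grip_force: 59.4
```

```bash
cat > chk.py <<'E'
from h import *
s=st();x0,y0=s['tool_pos'][:2]
im,d,K,D,T=cam('side');P=cloud(d,K,D,T)
r=np.hypot(P[...,0]-x0,P[...,1]-y0)<.028
for a,b in [(.05,.1),(.1,.115),(.131,.135),(.135,.147),(.15,.16)]:
    q=P[r&(P[...,2]>a)&(P[...,2]<b)]
    if len(q)>5:print(a,b,len(q),np.percentile(q,2,axis=0).round(4),np.percentile(q,98,axis=0).round(4))
im2,d2,K,D,T=cam('wrist')
cv2.imwrite('pics/k%d.png'%(s['time']*10),np.hstack([cv2.resize(im[100:196,330:458],(400,300),interpolation=2),cv2.resize(im2,(400,300))]))
E
python3 chk.py
```

```text
t 27.2 q [-0.523 -0.071  2.103  0.     1.109 -0.541] p [ 0.42   -0.2132  0.1758] yaw (np.float64(1.0359447836780071), array([ 9.e-04, -5.e-04, -1.e+00])) F [-0.21  0.68 -2.99] M [-0.059 -0.004  0.031] w 0.129 g 59.4
0.05 0.1 159 [ 0.4133 -0.2149  0.0511] [ 0.4277 -0.2052  0.0992]
0.1 0.115 44 [ 0.4131 -0.2145  0.1005] [ 0.428  -0.1982  0.1144]
0.135 0.147 139 [ 0.4026 -0.2277  0.1378] [ 0.4382 -0.1945  0.1457]
0.15 0.16 27 [ 0.4142 -0.2138  0.1507] [ 0.4249 -0.2066  0.1593]
```

Request:
carry_out(series="0.0096 0.0029 0 0;0.0096 0.0029 0 0;0.0096 0.0029 0 0;0.0096 0.0029 0 0;0.0096 0.0029 0 0;0 0 0 0;0 0 0 0")

```text
time: 28.18
tool_pos: [0.4674, -0.1984, 0.1751]
tcp_rot: [-2.201, -2.241, 0.001]
wrist_force: [-1.7, -0.2, -2.4]
width: 0.125
grip_force: 59.4
```

```bash
python3 chk.py; ls pics
```

```text
t 28.18 q [-0.45   0.004  2.032 -0.     1.107 -0.469] p [ 0.4674 -0.1984  0.1751] yaw (np.float64(1.0488300202814267), array([-7.e-04,  1.e-04, -1.e+00])) F [-1.65 -0.24 -2.45] M [-0.02   0.007  0.028] w 0.125 g 59.4
0.05 0.1 148 [ 0.4611 -0.1986  0.0514] [ 0.4756 -0.1895  0.0988]
0.1 0.115 41 [ 0.4611 -0.1987  0.1004] [ 0.4758 -0.1826  0.1147]
0.135 0.147 149 [ 0.4499 -0.2142  0.1364] [ 0.4862 -0.1789  0.1464]
0.15 0.16 26 [ 0.4625 -0.1987  0.1503] [ 0.4725 -0.1913  0.1595]
c2.png
crop.png
k272.png
k281.png
s2.png
side.png
top.png
w1.png
```

View pics/k281.png

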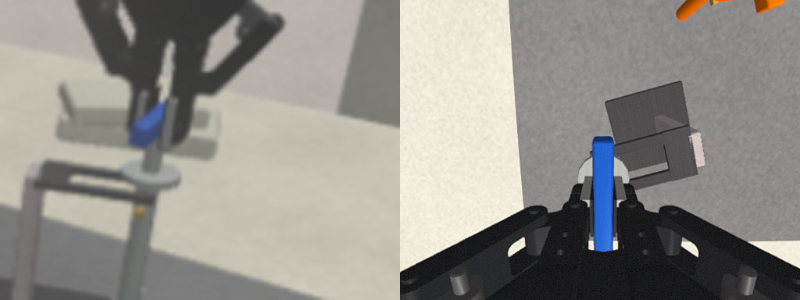

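The collar (150,172) is above the prongs and the shaft is entering the gap with almost no side force. I'll continue to the rest point.

Request:
carry_out(series="0.0096 0.0029 0 0;0.0096 0.0029 0 0;0.0086 0.0026 0 0;0 0 0 0;0 0 0 0")

```text
time: 28.9
tool_pos: [0.4953, -0.19, 0.1751]
tcp_rot: [-2.201, -2.241, 0.001]
wrist_force: [-1.0, -0.2, -3.4]
width: 0.127
grip_force: 59.4
```

```bash
python3 chk.py
```

```text
t 28.9 q [-0.413  0.047  1.987 -0.     1.108 -0.431] p [ 0.4953 -0.19    0.1751] yaw (np.float64(1.0548381339556139), array([-6.e-04,  1.e-04, -1.e+00])) F [-0.99 -0.18 -3.41] M [-0.019  0.013  0.047] w 0.127 g 59.4
0.05 0.1 131 [ 0.4883 -0.1898  0.051 ] [ 0.5022 -0.1824  0.0992]
0.1 0.115 35 [ 0.4892 -0.1917  0.1006] [ 0.5    -0.1763  0.1147]
0.131 0.135 10 [ 0.4782 -0.2047  0.1312] [ 0.505  -0.1694  0.1319]
0.135 0.147 133 [ 0.4777 -0.2069  0.1368] [ 0.5123 -0.1702  0.1461]
0.15 0.16 24 [ 0.4908 -0.1903  0.1506] [ 0.5002 -0.1837  0.1593]
```

Request:
carry_out(series="0 0 -0.002 0;0 0 -0.002 0;0 0 -0.0015 0;0 0 0 0")

```text
time: 29.5
tool_pos: [0.4953, -0.1901, 0.1697]
tcp_rot: [-2.201, -2.241, 0.0]
wrist_force: [-0.1, -1.0, -2.8]
width: 0.125
grip_force: 59.4
```

Request:
carry_out(series="0 0 -0.001 0;0 0 0 0")

```text
time: 29.75
tool_pos: [0.4955, -0.1902, 0.1694]
tcp_rot: [2.201, 2.241, 0.0]
wrist_force: [-2.4, -0.1, 2.8]
width: 0.126
grip_force: 60.0
```

```bash
python3 chk.py
```

```text
t 29.75 q [-0.413  0.053  1.992 -0.     1.096 -0.431] p [ 0.4955 -0.1902  0.1694] yaw (np.float64(1.0372237381775276), array([ 3.e-04, -2.e-04, -1.e+00])) F [-2.42 -0.1   2.8 ] M [ 0.144  0.36  -0.038] w 0.126 g 60.0
0.05 0.1 130 [ 0.4882 -0.1908  0.0514] [ 0.5022 -0.1822  0.0985]
0.1 0.115 39 [ 0.489  -0.1894  0.1002] [ 0.5015 -0.1754  0.1146]
0.131 0.135 37 [ 0.4768 -0.1908  0.1311] [ 0.5136 -0.1693  0.1347]
0.135 0.147 115 [ 0.4788 -0.2059  0.1352] [ 0.5133 -0.172   0.1457]
0.15 0.16 27 [ 0.4844 -0.1918  0.15  ] [ 0.5016 -0.179   0.1597]
```

The collar is resting on the prongs. I'll release it and rise straight up.

Request:
carry_out(series="0 0 0 0;0 0 0 0;0 0 0 0;0 0 0 0;0 0 0 0;0 0 0 0", jaw=0)

```text
time: 30.6
tool_pos: [0.4954, -0.1901, 0.1687]
tcp_rot: [-2.201, -2.241, 0.0]
wrist_force: [0.0, -0.1, 0.7]
width: 0.501
grip_force: 0.0
```

Request:
carry_out(series="0 0 0.005 0;0 0 0.01 0;0 0 0.02 0;0 0 0.02 0;0 0 0.03 0;0 0 0.04 0;0 0 0.04 0;0 0 0 0;0 0 0 0")

```text
time: 31.72
tool_pos: [0.4953, -0.19, 0.3341]
tcp_rot: [2.201, 2.241, 0.0]
wrist_force: [-0.6, 0.4, -0.2]
width: 0.5
grip_force: 0.0
```

```bash
python3 chk.py; python3 - <<'E'
from h import *
im,d,K,D,T=cam('side');im2,d2,*_=cam('top')
cv2.imwrite('pics/end.png',np.hstack([cv2.resize(im,(400,300)),cv2.resize(im[110:230,310:470],(400,300),interpolation=2)]))
for n in ['dropper','beaker','carton']: print(n,[np.round(r['rect'],0).tolist() for r in spot_in('top',n)[:1]])
E
```

```text
t 31.73 q [-0.413 -0.055  1.793  0.     1.404 -0.431] p [ 0.4953 -0.19    0.3341] yaw (np.float64(1.0367810707572283), array([ 5.e-04, -2.e-04, -1.e+00])) F [-0.62  0.39 -0.18] M [ 0.023 -0.063  0.024] w 0.5 g 0.0
0.05 0.1 133 [ 0.4881 -0.1915  0.0512] [ 0.5022 -0.182   0.0991]
0.1 0.115 39 [ 0.4892 -0.19    0.1003] [ 0.5013 -0.1756  0.1145]
0.131 0.135 35 [ 0.4775 -0.1989  0.1311] [ 0.5212 -0.1691  0.1344]
0.135 0.147 114 [ 0.4789 -0.2048  0.1355] [ 0.5131 -0.1713  0.1456]
0.15 0.16 27 [ 0.4918 -0.1928  0.1504] [ 0.5012 -0.1832  0.1597]
dropper [[277.0, 161.0, 18.0, 20.0]]
beaker []
carton [[198.0, 152.0, 47.0, 35.0]]
```

View pics/end.png

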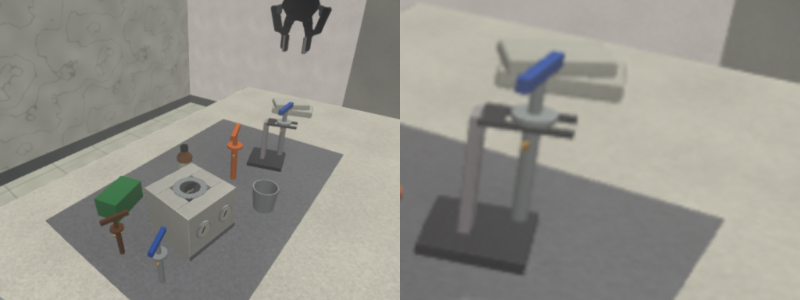

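The rod hangs upright, its collar on both prongs at (535,118). The gripper is clear, and the bottle, cup and carton look to be where they were. I'll hand the job in.

```bash
python3 -c "
from workcell import bot
print(bot.finish_job())"
```

```text
the job is handed in; nothing more can be done
None
```

I turned the blue-handled rod clockwise to its stop (about 105°, past the stated 1.4 rad), drew it out and left it hanging upright inside the fork, handed in at about 32 s; the first lift bound with about 16 N of side force, which I relieved by lowering and regripping before drawing it out.

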